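# Release the latched cover of the dish chamber

### The arm

A 6-joint arm with a two-finger parallel gripper is mounted at the origin on a cart in front of the work surface, level with it; the furniture and walls round the work are solid. World frame = base frame: x ahead of the robot, y to its left, z up, the work surface at z = 0. Lengths are in mm, angles in rad, forces in N, time in s.
With the tool pointing down it reaches from about 325 to 750 mm from the base axis. Payload 7.6 kg.
Tool frame: the origin (TCP) lies at the centre of the arm's flange, where the gripper is bolted on; the fingertips stand 173 mm ahead of it and the grasp point (between the pads) lies 155 mm ahead of it (robot.grip_point_offset is the distance from the TCP to the grasp point, in mm); z points along the fingers, y is the line along which they close (so a half turn about z gives the same grasp; the last joint's range is limited). The gripper opens to 85 mm and grips with 20 to 120 N. Pads are 22 mm wide; open, the fingers measure 114 mm over their backs; the gripper's body (76 mm by 85 mm) begins 54 mm behind the grasp point. The pads swing forward as they close: fully open they stand 13 mm farther back than shut.
Start: joints at [-0.07, 0.052, 1.401, -0, 1.689, -0.07], TCP at [525.004, 0.023, 404.723] pointing down, gripper open.
Joint ranges: [-2.9, 2.9], [-0.91, 2.17], [0.12, 2.37], [-1.06, 4.2], [0.26, 2.73], [-2.93, 2.93]. Speed limits (rad/s): [2.57, 2.57, 3.01, 3.14, 3.14, 3.14].

### API

Orientations are given as a rotation vector (axis times angle).
In Python, from rig import robot, camera gives the robot as it stands.
- The arm moves only by the tool play_rows, never from a script. Its argument "plan" is one flat list of numbers, 7 for each row, row after row: the shift along the tool's x, y, z in mm, then the turn, a rotation vector about the tool's x, y, z in rad, then the closure, from 0 (fully open) to 1 (shut). In form: [dx, dy, dz, rx, ry, rz, gripper, dx, dy, dz, rx, ry, rz, gripper, ...]. A call has 1 to 12 rows; each row is the pose to reach, as a shift and turn from the pose commanded when the call began, along the tool's axes at that moment; what a row does not reach only later rows make up. A row lasts 1/10 s, in which the tool goes at most 50 mm and 8.59 degrees, less where a joint would pass 70% of its speed; a pose out of reach is approached as far as the arm can. A call with a gripper value outside its range is refused whole. The fingers move at their own pace and stop on an object; "newtons" is the grip in N (left out, the last holds). Time passes only in rows, so rows that repeat a pose let the fingers close. It gives the time, the measured TCP pose, the force, the opening and the grip force at its end, in the units of the state.
- robot.read_state(): the state, without advancing time (a new reading comes with each control period).
- camera(name): name is "scene" or "side" or "wrist"; returns a dict with "img" (400x640x3 uint8, blue, green, red), "K" (3x3 intrinsics, pixels), "eye" and "rotation" of the camera in the world; the wrist camera has in their place "tool_from_camera" (4x4, takes a point from camera to tool coordinates, whose origin is the TCP and whose axes are the flange's). Camera axes: x right, y down, z forward; pixel columns grow to the right and rows downward; lengths in mm; the calibration is good to about 2 mm. A picture is of the moment at which its call begins: read the wrist's pose just before it. There is no depth.
- robot.finish_job(): hands the job in; it is judged then, once.
The state is a dict: "time_s": time; "joint_pos": joint angles; "qd": joint speeds; "tau": joint torques, N m; "position": TCP position; "eef_rot": TCP orientation; "force": force on the tool from outside, world axes, zero at the start; "ft_torque": the same for the moment, N m; "width": finger opening in mm; "gripper_force": force on a finger pad.
Only numpy, scipy, OpenCV 4.12 (cv2) and the standard library are available. Lean on these libraries where they do the work, as an engineer would, in place of code of your own. Each camera call takes 0.05 s, during which the arm holds its last target. There are 200 camera calls.

### The job

Two identical sample chambers stand on the bench. On the one that has the culture dish inside, slide the orange thumb latch sideways, from the red dot towards the green dot, so that the spring-loaded clear cover swings up and stands open by itself; leave the chamber with the black bottle cap shut.

Things in the scene. Friction and masses are not known exactly. Their poses are not given: they have to be found in the camera images.
- dish_box_latch_tab (a point): top centre, 67 mm above the bench, of the orange thumb tab (22 mm in x, 12 mm in y, 16 mm tall) on the chamber with the flat cream culture dish. Chamber axes: x from latch to hinge, y = releasing direction (red dot to green dot), z up. Flat ledge round the tab at 50 mm height, free for 40 mm to either side in y. From the tab's back a 12 mm wide bolt reaches to +x over the cover's tongue.
- dish_box_latch (a joint): travel in m of that latch along chamber y: 0 latched, hard stop at 0.020; the cover comes free at about 0.011. It starts between 0 and 0.003, moves with 1 to 3 N and stays where it is left. The chamber is a white box fixed to the bench, 155 mm deep (x), 124 mm wide (y), 50 mm high without cover and latch.
- dish_box_cover (a joint): angle in rad of the dish chamber's spring-loaded clear cover (grey frame, 110 x 112 mm, front edge 25 mm to +x of the tab's centre): about 0 shut, 1.35 fully open, almost upright. Hinged on the side away from the latch; once released it rises by itself in about 2 s with under 2 N at its front edge, and stays open.
- cap_box_cover (a joint): angle in rad of the cover of the other, identical chamber, which holds a black bottle cap: about 0 shut; it must stay shut.

How it is judged:
By the outcome, as a careful person would: the job done as asked, in the order asked, and still so for the second after the job is handed in, with the robot touching nothing.
It also fails if it takes over 34 s, if anything falls off the work surface, if the arm or the gripper's body presses on something with over 40 N, if the wrist force passes 120 N, or if a joint passes its speed limit or range.

## Working session

There is one attempt and no reset: what is moved stays moved. The work goes in short steps, Python scripts to look and compute and a tool call to move; the robot and the scene stay as the last step left them, time stands still between calls to the robot, and variables do not carry over. Pictures are saved under pics/ and viewed, at most 10 in all, crops included, and the job is handed in when it is done.

Besides the shell and the picture viewer there is one more tool, called after ">>>" in YAML: its name, and indented under it one key for each argument. play_rows: Moves the arm, as the interface text tells. Its arguments: {"type":"object","properties":{"plan":{"type":"array","items":{"type":"number"}},"newtons":{"type":"number"}},"required":["plan"]}

```bash
mkdir -p pics
python3 - <<'E'
from rig import robot,camera
import cv2
s=robot.read_state();print(s)
for n in ("scene","wrist","side"):
    c=camera(n);cv2.imwrite(f"pics/{n}0.png",c["img"]);print(n,{k:v for k,v in c.items() if k!="img"})
E
```

```text
{'time_s': 0.0, 'joint_pos': array([-7.02968690e-02,  5.28470008e-02,  1.40173951e+00,  1.81035564e-05,
        1.68857310e+00, -7.02968470e-02]), 'qd': array([ 0.00054477,  0.00112959,  0.00020658,  0.00045633, -0.00030456,
       -0.00071008]), 'tau': array([ 8.02730119e-04, -3.81666934e+01, -3.60182977e+01,  8.43031398e-05,
        6.19437444e-03, -2.66336252e-05]), 'position': array([5.24973851e+02, 2.83608550e-02, 4.03859383e+02]), 'eef_rot': array([-2.22059395e+00, -2.22059859e+00,  1.59197725e-03]), 'force': array([-0.17408917, -0.9865722 , -0.2957767 ]), 'ft_torque': array([-0.00633699,  0.03977903,  0.02862111]), 'gripper_force': 0.0, 'width': 85.3189418880983}
scene {'K': array([[416.29755713,   0.        , 323.74661933],
       [  0.        , 416.29755713, 196.54056491],
       [  0.        ,   0.        ,   1.        ]]), 'eye': array([ 139.82426422, -581.43723441,  601.99142829]), 'rotation': array([-2.09311998,  0.70513085, -0.38173642])}
wrist {'K': array([[291.20256578,   0.        , 318.09776068],
       [  0.        , 291.20256578, 200.81434725],
       [  0.        ,   0.        ,   1.        ]]), 'tool_from_camera': array([[-1.80326230e-04, -9.49330674e-01, -3.14278919e-01,
         8.05393679e+01],
       [ 9.99999170e-01, -5.72104791e-04,  1.15435852e-03,
         1.32077421e+00],
       [-1.27566842e-03, -3.14278450e-01,  9.49329989e-01,
         3.18362560e+01],
       [ 0.00000000e+00,  0.00000000e+00,  0.00000000e+00,
         1.00000000e+00]])}
side {'K': array([[394.41492556,   0.        , 324.67541746],
       [  0.        , 394.41492556, 209.62092152],
       [  0.        ,   0.        ,   1.        ]]), 'eye': array([ 541.66754984, -774.16225022,  509.31571352]), 'rotation': array([-2.06633094,  0.0779164 , -0.05109453])}
```

View pics/scene0.png

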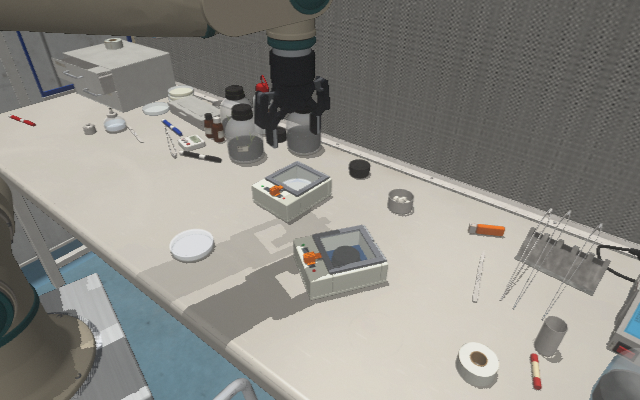

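View pics/wrist0.png

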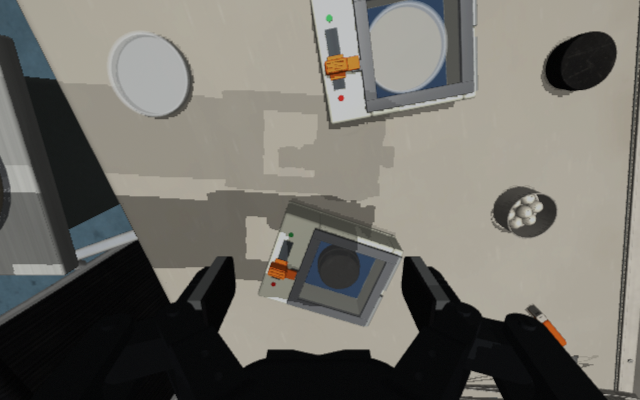

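View pics/side0.png

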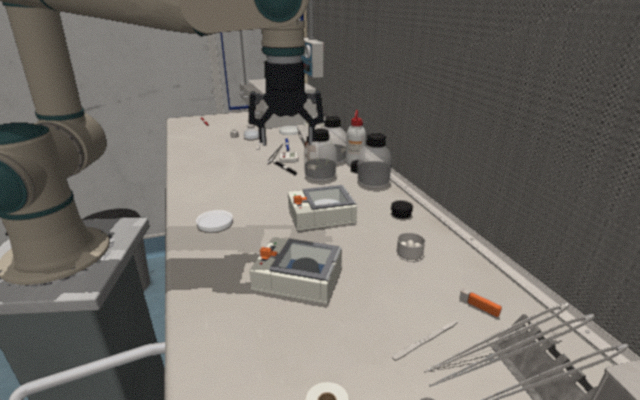

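The dish chamber is at the top of the wrist view, with its tab at about (340,67), red dot at (341,98) and green dot at (329,18). In the scene view its tab is at about (275,190), and in the side view at about (298,199). The cap chamber is nearer: its tab is at (283,270) in the wrist view, and it stays untouched.

```bash
cat > h.py <<'E'
import numpy as np,cv2
from scipy.spatial.transform import Rotation as R
def cam(c,s=None):
    if "eye" in c: return np.array(c["eye"]),R.from_rotvec(c["rotation"]).as_matrix()
    T=np.array(c["tool_from_camera"]);Rt=R.from_rotvec(s["eef_rot"]).as_matrix()
    return Rt@T[:3,3]+s["position"],Rt@T[:3,:3]
def ray(c,e,M,uv):
    d=M@np.linalg.inv(c["K"])@np.array([uv[0],uv[1],1.]);return e,d/np.linalg.norm(d)
def onz(r,z): return r[0]+r[1]*(z-r[0][2])/r[1][2]
def meet(rs):
    A=sum(np.eye(3)-np.outer(d,d) for e,d in rs);b=sum((np.eye(3)-np.outer(d,d))@e for e,d in rs)
    p=np.linalg.solve(A,b);return p,[np.linalg.norm(np.cross(p-e,d)) for e,d in rs]
def blobs(img,box,lo,hi,amin=3):
    x0,y0,x1,y1=box;h=cv2.cvtColor(img[y0:y1,x0:x1],cv2.COLOR_BGR2HSV)
    m=cv2.inRange(h,lo,hi);n,l,st,ce=cv2.connectedComponentsWithStats(m)
    return [(st[i,4],ce[i]+[x0,y0],st[i,:4]+[x0,y0,0,0]) for i in range(1,n) if st[i,4]>=amin]
OR=((7,150,120),(16,255,255));RED=((0,140,90),(4,255,255));RED2=((172,140,90),(180,255,255));GR=((45,100,80),(80,255,255))
E
python3 - <<'E'
from rig import robot,camera
from h import *
B={"wrist":(310,0,370,120),"scene":(250,165,335,220),"side":(280,185,360,230)}
dots={}
for n in B:
    s=robot.read_state();c=camera(n);e,M=cam(c,s)
    for k,m in (("or",OR),("red",RED),("red2",RED2),("gr",GR)):
        for a,ce,bb in blobs(c["img"],B[n],*m): print(n,k,a,ce.round(1),bb,onz(ray(c,e,M,ce),50).round(1),onz(ray(c,e,M,ce),67).round(1))
c=camera("wrist");s0=camera("scene")
w=cv2.resize(c["img"][0:130,300:490],None,fx=3,fy=3,interpolation=0);z=cv2.resize(s0["img"][155:225,245:340],None,fx=6,fy=6,interpolation=0)
o=np.zeros((600,575,3),np.uint8);cv2.imwrite("pics/w1.png",w);cv2.imwrite("pics/s1.png",z)
E
```

```text
wrist or 169 [337.   65.3] [325  57  34  17] [545.3 118.1  50. ] [544.3 116.1  67. ]
wrist or 3 [358.  64.] [358  63   1   3] [566.5 119.3  50. ] [564.4 117.3  67. ]
wrist or 4 [334.5  64. ] [333  64   4   1] [542.8 119.3  50. ] [542.  117.3  67. ]
wrist or 5 [340.6  65.2] [339  65   4   2] [549.  118.2  50. ] [547.8 116.2  67. ]
wrist or 63 [337.3  75.6] [330  72  15   8] [545.9 108.5  50. ] [544.9 107.1  67. ]
wrist red 19 [340.4  97.8] [338  96   5   5] [549.5  87.2  50. ] [548.3  86.8  67. ]
wrist gr 29 [328.5  17.9] [326  15   6   7] [536.3 159.9  50. ] [535.8 155.7  67. ]
scene or 90 [275.3 189.9] [270 185  13  11] [549.4 127.9  50. ] [536.8 106.1  67. ]
side or 55 [298.4 199.3] [294 196  12   8] [545.7 131.1  50. ] [545.6  97.6  67. ]
```

View pics/w1.png

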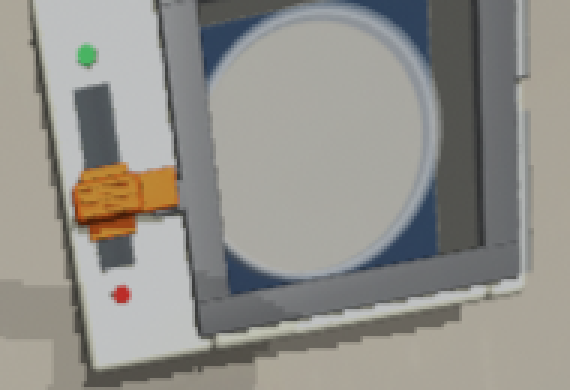

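View pics/s1.png

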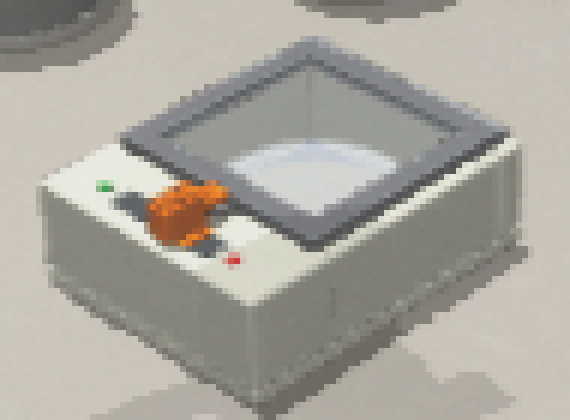

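The crops show the tab top centred near wrist pixel (336,64.5) and scene pixel (275,187). The red and green dots in the scene view are at (283.8,198.3) and (262.3,186.2). I'll triangulate these to check the heights.

Run:
```python
from rig import robot,camera
from h import *
s=robot.read_state();cw=camera("wrist");cs=camera("scene")
P={"red":((340.4,97.8),(283.8,198.3)),"green":((328.5,17.9),(262.3,186.2)),"tab":((336,64.5),(275.3,187.0))}
for k,(a,b) in P.items():
    p,r=meet([ray(cw,*cam(cw,s),a),ray(cs,*cam(cs),b)]);print(k,p.round(1),np.round(r,1))
ex=np.array([.984,.179,0]);ey=np.array([-.179,.984,0])
tab=np.array([543.5,116.9,0]);print("tcp",s["position"],s["eef_rot"])
t=tab-3*ex-36*ey;d=t-s["position"];print("start target",t,"tool shift(x=wy,y=wx)",d[[1,0]])
```

```text
red [548.8  87.8  48.9] [1.4 1.4]
green [535.6 161.3  48. ] [1.5 1.5]
tab [543.8 117.   66.3] [0.1 0.1]
tcp [5.25004220e+02 2.44829263e-02 4.04596748e+02] [-2.22132167e+00 -2.22139434e+00  1.17049601e-04]
start target [546.992  80.939   0.   ] tool shift(x=wy,y=wx) [80.91451707 21.98778027]
```

Triangulated heights (about 49 mm for the dots, 66 mm for the tab) match the text. The chamber's yaw is about 10.3°. Next I move above the ledge on the red side, with the fingers shut and the camera side turned towards the robot.

>>> play_rows:
  plan: [40,10,0,0,0,-0.3,1,85,21,0,0,0,-0.6,1,85,21,40,0,0,-0.9,1,85,21,80,0,0,-1.2,1,85,21,120,0,0,-1.5,1,85,21,145,0,0,-1.751,1,85,21,145,0,0,-1.751,1,85,21,145,0,0,-1.751,1,85,21,145,0,0,-1.751,1,85,21,145,0,0,-1.751,1,85,21,145,0,0,-1.751,1,85,21,145,0,0,-1.751,1]
  newtons: 40

```text
time_s: 1.7
position: [546.0, 85.0, 259.7]
eef_rot: [-0.291, 3.128, -0.0]
force: [-0.4, -0.8, 0.3]
width: -0.1
gripper_force: 0.0
```

Run:
```python
from rig import robot,camera
from h import *
s=robot.read_state();print(s["time_s"],s["position"].round(1),R.from_rotvec(s["eef_rot"]).as_matrix().round(3).tolist(),s["width"],s["force"].round(1))
w=camera("wrist")["img"];c=camera("scene")["img"]
cv2.imwrite("pics/c2.png",np.vstack([cv2.resize(w[150:400,160:480],(384,300)),cv2.resize(c[120:240,213:367],(384,300),interpolation=0)]))
```

```text
1.7 [546.   85.  259.7] [[-0.983, -0.185, 0.0], [-0.185, 0.983, -0.0], [-0.0, -0.0, -1.0]] -0.07911563214174587 [-0.4 -0.8  0.3]
```

View pics/c2.png

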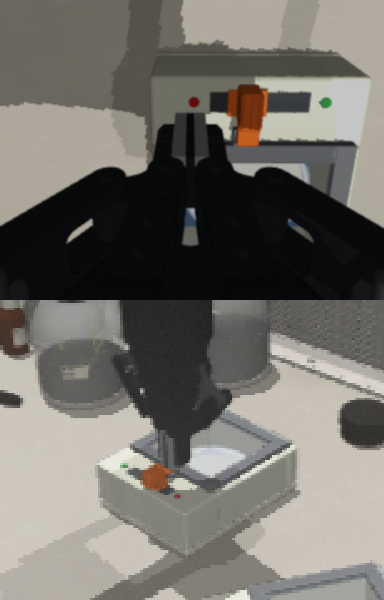

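The shut fingers hover over the red-dot side of the dish chamber, next to the orange tab. Next I descend carefully.

>>> play_rows:
  plan: [0,0,10,0,0,0,1,0,0,18,0,0,0,1,0,0,22,0,0,0,1,0,0,25,0,0,0,1,0,0,27,0,0,0,1,0,0,27,0,0,0,1]

```text
time_s: 2.4
position: [546.0, 85.0, 232.5]
eef_rot: [0.282, -3.129, 0.0]
force: [-0.6, -0.3, -0.3]
width: -0.4
gripper_force: 0.0
```

Run:
```python
from rig import robot,camera
from h import *
s=robot.read_state();print(s["time_s"],s["position"].round(1),s["force"].round(1))
w=camera("wrist")["img"];c=camera("side")["img"]
cv2.imwrite("pics/c3.png",np.vstack([cv2.resize(w[200:325,220:420],(400,250),interpolation=0),cv2.resize(c[170:240,270:370],(430,300),interpolation=0)[:,:400]]))
```

```text
2.4 [546.   85.  232.5] [-0.6 -0.3 -0.3]
```

View pics/c3.png

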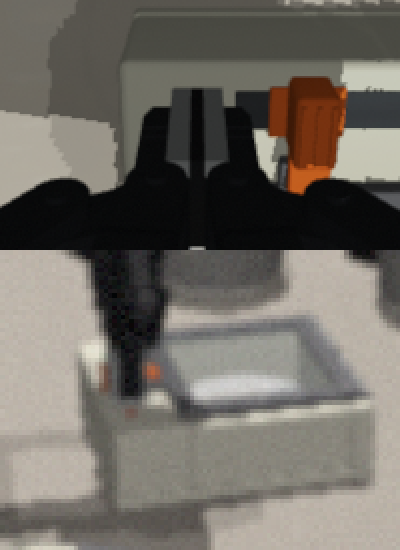

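No contact force. The tips are beside the tab and below its top. Now I push towards the green dot.

>>> play_rows:
  plan: [0,0,2,0,0,0,1,0,4,2,0,0,0,1,0,8,2,0,0,0,1,0,11,2,0,0,0,1,0,14,2,0,0,0,1,0,17,2,0,0,0,1,0,20,2,0,0,0,1,0,20,2,0,0,0,1]

```text
time_s: 3.3
position: [542.4, 105.0, 230.7]
eef_rot: [-0.283, 3.129, 0.0]
force: [1.0, -0.3, -0.1]
width: -0.0
gripper_force: 0.3
```

Run:
```python
from rig import robot,camera
from h import *
s=robot.read_state();print(s["time_s"],s["position"].round(1),s["force"].round(1))
w=camera("wrist")["img"];c=camera("side")["img"]
cv2.imwrite("pics/c4.png",np.vstack([cv2.resize(w[200:325,220:420],(400,250),interpolation=0),cv2.resize(c[170:240,270:370],(430,300),interpolation=0)[:,:400]]))
```

```text
3.3 [542.4 105.  230.7] [ 1.  -0.3 -0.1]
```

View pics/c4.png

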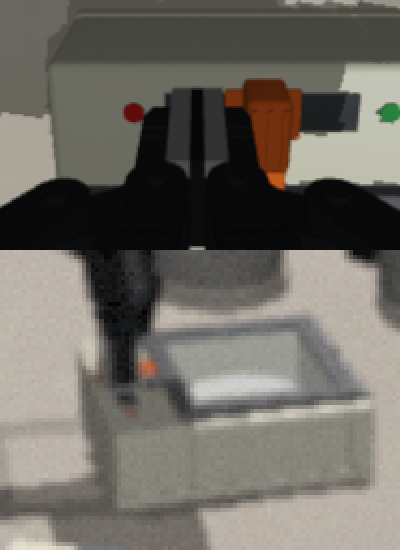

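The tab now moves with the fingers, roughly 7 mm so far, and the cover is still shut. I'll push about 8 mm more, then back off and lift towards the robot.

>>> play_rows:
  plan: [0,2,0,0,0,0,1,0,4,0,0,0,0,1,0,6,0,0,0,0,1,0,8,0,0,0,0,1,0,8,0,0,0,0,1]

```text
time_s: 3.9
position: [541.0, 112.9, 230.7]
eef_rot: [-0.283, 3.129, 0.0]
force: [0.4, 0.2, 0.4]
width: -0.3
gripper_force: 0.1
```

Run:
```python
from rig import robot,camera
from h import *
s=robot.read_state();print(s["time_s"],s["position"].round(1),s["force"].round(1))
w=camera("wrist")["img"];c=camera("side")["img"]
cv2.imwrite("pics/c5.png",np.vstack([cv2.resize(w[200:325,220:420],(400,250),interpolation=0),cv2.resize(c[170:240,270:370],(430,300),interpolation=0)[:,:400]]))
```

```text
3.9 [541.  112.9 230.7] [0.4 0.2 0.4]
```

View pics/c5.png

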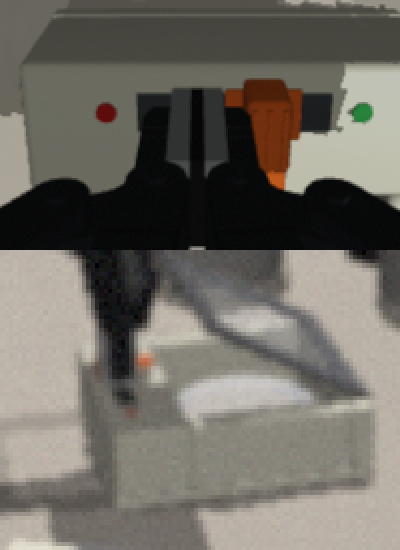

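The cover is already rising freely. I'll back the tool off towards the robot, then up and clear.

>>> play_rows:
  plan: [3,-3,0,0,0,0,1,15,-5,0,0,0,0,1,35,-5,-10,0,0,0,1,55,-5,-35,0,0,0,1,75,-5,-70,0,0,0,1,95,-5,-105,0,0,0,1,100,-5,-130,0,0,0,1,100,-5,-130,0,0,0,1,100,-5,-130,0,0,0,1,100,-5,-130,0,0,0,1,100,-5,-130,0,0,0,1,100,-5,-130,0,0,0,1]

```text
time_s: 5.2
position: [443.6, 89.7, 359.6]
eef_rot: [0.283, -3.127, 0.0]
force: [-0.1, 0.0, 0.8]
width: -0.2
gripper_force: 0.0
```

>>> play_rows:
  plan: [0,0,0,0,0,0,1,0,0,0,0,0,0,1,0,0,0,0,0,0,1,0,0,0,0,0,0,1,0,0,0,0,0,0,1,0,0,0,0,0,0,1,0,0,0,0,0,0,1,0,0,0,0,0,0,1,0,0,0,0,0,0,1,0,0,0,0,0,0,1,0,0,0,0,0,0,1,0,0,0,0,0,0,1]

```text
time_s: 6.4
position: [443.5, 89.7, 360.7]
eef_rot: [-0.283, 3.129, -0.0]
force: [-0.1, 0.8, -0.4]
width: 0.1
gripper_force: 0.0
```

Run:
```python
from rig import robot,camera
from h import *
s=robot.read_state();print(s["time_s"],s["position"].round(1),s["force"].round(1))
cv2.imwrite("pics/c6.png",camera("side")["img"])
```

```text
6.4 [443.5  89.7 360.7] [-0.1  0.8 -0.4]
```

View pics/c6.png

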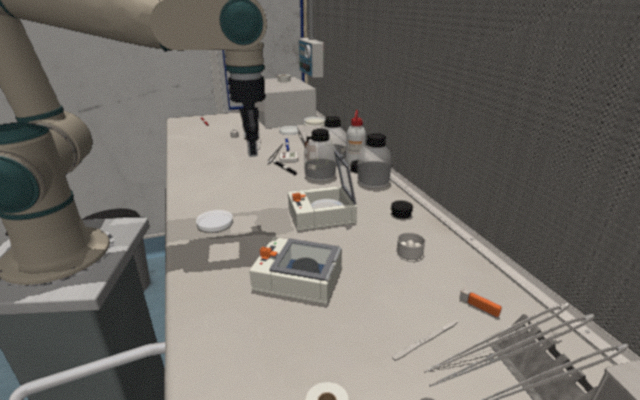

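The dish chamber's cover stands upright at about (345,175), the cap chamber at about (300,265) is still shut, and the arm is clear of both. I'll hand in.

```bash
python3 -c "
from rig import robot
print(robot.finish_job())"
```

```text
the job is handed in; nothing more can be done
None
```

The job is handed in: I slid the dish chamber's latch towards the green dot and its cover stands open by itself, the bottle-cap chamber is still shut, and the arm is clear of both after about 6.4 s.

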